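# Bed a camshaft in the V-blocks, run it up to the end stop and clamp it

## Robot

A 6-joint arm with a two-finger parallel gripper is mounted at the origin on the work surface. World frame = base frame: x ahead of the robot, y to its left, z up, the work surface at z = 0. Lengths are in m, angles in rad, forces in N, time in s.
With the tool pointing down it reaches from about 0.3 to 0.75 m from the base axis. Payload 8.5 kg.
Tool frame: the origin (TCP) lies at the very end of the fingers, on their centre line; the grasp point (between the pads) lies 19 mm behind it; z points along the fingers, y is the line along which they close (so a half turn about z gives the same grasp; the last joint's range is limited). The gripper opens to 85 mm and grips with 20 to 120 N. Pads are 22 mm wide; open, the fingers measure 114 mm over their backs; the gripper's body (76 mm by 85 mm) begins 54 mm behind the grasp point. The pads swing forward as they close: fully open they stand 13 mm farther back than shut.
Start: joints at [0.901, 0.381, 1.297, -0, 1.464, -0.215], TCP at [0.242, 0.494, 0.231] pointing down, gripper open.
Joint ranges: [-3.11, 3.11], [-0.89, 2.33], [0.22, 2.48], [-1.42, 4.56], [0.17, 2.85], [-2.88, 2.88]. Speed limits (rad/s): [2.39, 2.39, 3.14, 3.14, 3.14, 3.14].

## Interface

Orientations are given as [roll, pitch, yaw] about the fixed x, y, z axes, in that order (R = Rz(yaw) Ry(pitch) Rx(roll)).
In Python, from station import env gives the robot as it stands.
- The arm moves only by the tool servo_tool, never from a script. Its argument "steps" is a list of rows, each an object with "xyz": the shift along the tool's x, y, z in m, a list of three; "roll": the turn about the tool's z in degrees; "grip": the closure, from -1 (fully open) to 1 (shut). A call has 1 to 5 rows; each row is the pose to reach, as a shift and turn from the pose commanded when the call began, along the tool's axes at that moment; what a row does not reach only later rows make up. A row lasts 1/10 s, in which the tool goes at most 50 mm and 8.59 degrees, less where a joint would pass 70% of its speed; a pose out of reach is approached as far as the arm can. A call with a gripper value outside its range is refused whole. The fingers move at their own pace and stop on an object; "grip_force" is the grip in N (left out, the last holds). Time passes only in rows, so rows that repeat a pose let the fingers close. It gives the time, the measured TCP pose, the force, the opening and the grip force at its end, in the units of the state.
- env.sense(): the state, without advancing time (a new reading comes with each control period).
- env.capture(name): name is "side" or "top"; returns a dict with "pixels" (400x640x3 uint8, red, green, blue), "mtx" (3x3 intrinsics, pixels), "world_to_cam" (4x4, takes a point from world to camera coordinates). Camera axes: x right, y up, looking along -z (the intrinsics and any distortion apply to the point x, -y, -z); pixel columns grow to the right and rows downward; lengths in m; the calibration is good to about 2 mm. A picture is of the moment at which its call begins. There is no depth.
- env.job_done(): hands the job in; it is judged then, once.
The state is a dict: "clock": time; "q": joint angles; "joint_velocities": joint speeds; "joint_efforts": joint torques, N m; "tcp_pos": TCP position; "tcp_rot": TCP orientation; "ft_force": force on the tool from outside, world axes, zero at the start; "wrist_torque": the same for the moment, N m; "opening": finger opening in m; "grip_force": force on a finger pad.
Only numpy, scipy, OpenCV 4.12 (cv2) and the standard library are available. Lean on these libraries where they do the work, as an engineer would, in place of code of your own. Each camera call takes 0.05 s, during which the arm holds its last target. There are 200 camera calls.

## Task

Take the camshaft from its wooden cradle and lower it gently, a little short of the red end stop, into the two V-blocks of the blue fixture until it beds and centres itself in both, keeping hold of it all the way. Then, keeping it in the Vs, slide it along until it presses firmly against the stop, let go of it, and swing the clamp strap down and press it firmly onto the shaft, so that it stays closed on it. Don't drop or force the shaft, and leave the other things on the bench alone.

Things in the scene. Friction and masses are not known exactly. Their poses are not given: they have to be found in the camera images.
- camshaft: Loose steel camshaft section, 0.5 to 0.8 kg, 240 mm long, lying level; origin at its middle on the axis, own y axis along the shaft (rolled about y by any angle; either end may go to the stop). The middle 70 mm is plain tube, 26 mm diameter: grip there from above, closing across the shaft. Flat ends 120 mm from the middle. It starts in the wooden cradle, axis about 55 mm above the bench.
- journal (a point): Centre of one of the shaft's two ground bearing journals, 34 mm diameter, 44 mm long, on the axis 80 mm either side of the middle; they lie in the Vs. (Cam lobes: 42 mm from the middle.) The journals bruise: the contact forces on the shaft from Vs and stop together, and that from the clamp, may not exceed 45 N even for a moment, and it may not be let fall (a few mm is too much).
- cradle: Wooden cradle fixed to the bench, base 80 x 220 x 14 mm, with two notched rests 80 mm either side of its middle that carry the journals (cheeks 50 mm above the bench); between the rests only the 14 mm base is below the shaft. Origin under its middle at bench height, y axis along the shaft.
- fixture: Blue fixture fixed to the bench, base plate 120 (x) x 310 (y) x 16 mm, origin under its middle at bench height. Its y axis is the line of the Vs and points to the stop; a bedded shaft's axis lies straight above it (x = 0). Two aluminium 90-degree V-blocks, 24 mm wide (y), reaching 36 mm sideways, at y = -80 and +80 mm, joined by a bar 22 mm wide, its top 34 mm below a bedded shaft's axis.
- v_line (a point): Point of the fixture 85 mm above its origin. The bar with the V-blocks stands on jacks locked anywhere in a 12 mm range, which is not measured: a bedded shaft's axis runs 0 to 12 mm above this point, parallel to the fixture's y, and has to be found by touch. Between the V-blocks only the bar is in the way, so fingers can go down beside the shaft. All rigid.
- stop: Red end stop on the fixture: rigid upright plate 46 (x) x 14 (y) mm, top 122 mm above the bench. Origin in mid plate, 16 mm above the bench; the face that the shaft's end must meet is 7 mm from it on the -y side, at fixture y = +120 mm (the shaft's middle is then at y = 0). Pressed firmly: 3 N or more on the stop for about 0.3 s, on top of the sliding friction in the Vs.
- hinge (a point): Clamp's hinge line at strap middle, on a post at fixture x = +50, y = -80 mm, 113 mm above the bench; the hinge line is parallel to the fixture's y. It is stiff (0.2 N m), so the strap stays where it is left.
- clamp: Steel strap 20 x 10 mm, running 120 mm from the hinge (its origin) along its own -x; underside 5 mm below the hinge line. It starts open, free end raised 1.5 to 1.7 rad (upright) from level. Closed, it points to fixture -x and lies on the journal over the V at y = -80, level within 0.15 rad. Press it on the shaft with 5 N or more for 0.3 s (the shaft feels twice the handle force).
- clamp_grip (a point): Middle of the red handle of the clamp, a round rod 12 mm in diameter that sticks out sideways (fixture -y) 50 mm from the strap's free end; strap frame (-115, -38, 0) mm, so it moves on a circle of 115 mm about the hinge line. It can be pinched from above, fingers closing across it, and turns between the fingers as the strap swings, or be pushed from above.
- spraycan: Bystander: blue and yellow spray can, 58 mm wide, 150 mm tall; origin under its middle. Leave alone.
- grease: Bystander: white jar with red cap, 68 mm wide, 75 mm tall; origin under its middle. Leave alone.
- bearing: Bystander: steel bearing ring lying flat, 60 mm wide, 16 mm high; origin under its middle. Leave alone.
- wrench: Bystander: steel wrench 200 mm long lying flat along its x axis. Leave alone.
- screwdriver: Bystander: screwdriver with orange handle, lying along its x axis. Leave alone.
- valve: Bystander: steel engine valve standing on its 32 mm head, 90 mm tall; origin under its middle. Leave alone.
- plugbox: Bystander: small blue box 50 x 90 x 30 mm; origin under its middle. Leave alone.

How it is judged:
By the outcome, as a careful person would: the job done as asked, in the order asked, and still so for the second after the job is handed in, with the robot touching nothing.
It also fails if it takes over 72 s, if anything falls off the work surface, if the arm or the gripper's body presses on something with over 40 N, if the wrist force passes 120 N, or if a joint passes its speed limit or range.

## Working session

There is one attempt and no reset: what is moved stays moved. The work goes in short steps, Python scripts to look and compute and a tool call to move; the robot and the scene stay as the last step left them, time stands still between calls to the robot, and variables do not carry over. Pictures are saved under pics/ and viewed, at most 10 in all, crops included, and the job is handed in when it is done.

Besides the shell and the picture viewer there is one more tool, called after "Call:" as name(argument=value, ...), one argument or row to a line, values as JSON. servo_tool: Moves the arm, as the interface text tells. Its arguments: {"type":"object","properties":{"steps":{"type":"array","items":{"type":"object","properties":{"xyz":{"type":"array","items":{"type":"number"}},"roll":{"type":"number"},"grip":{"type":"number"}}}},"grip_force":{"type":"number"}},"required":["steps"]}

```bash
ls; mkdir -p pics; python3 - <<'E'
from station import env
import cv2,numpy as np
s=env.sense();print({k:np.round(v,4).tolist() for k,v in s.items()})
for n in("side","top"):
    c=env.capture(n);cv2.imwrite(f"pics/{n}0.png",c["pixels"][:,:,::-1]);np.savez(f"{n}0.npz",**c)
    print(n,c.keys(),np.round(c["mtx"],1).tolist(),np.round(c["world_to_cam"],4).tolist())
E
```

```text
pics
{'clock': 0.0, 'q': [0.9007, 0.3812, 1.2983, -0.0, 1.4636, -0.2153], 'joint_velocities': [0.0007, -0.0019, -0.0012, 0.0002, -0.0011, 0.0009], 'joint_efforts': [0.0024, -44.8444, -23.1289, -0.0, 0.0046, 0.0], 'tcp_pos': [0.2414, 0.4938, 0.2307], 'tcp_rot': [-3.1401, -0.0003, 2.6868], 'ft_force': [-0.228, 0.3956, 0.4266], 'wrist_torque': [-0.0346, 0.0083, -0.0468], 'grip_force': 0.0, 'opening': 0.0854}
side dict_keys(['pixels', 'mtx', 'world_to_cam']) [[363.4, 0.0, 317.8], [0.0, 363.4, 197.8], [0.0, 0.0, 1.0]] [[0.8738, -0.4863, -0.0063, -0.4949], [0.3579, 0.6343, 0.6852, -0.278], [-0.3292, -0.601, 0.7283, -0.6892], [0.0, 0.0, 0.0, 1.0]]
top dict_keys(['pixels', 'mtx', 'world_to_cam']) [[459.9, 0.0, 324.9], [0.0, 459.9, 201.2], [0.0, 0.0, 1.0]] [[-0.007, -0.9997, 0.0243, -0.0186], [0.9949, -0.0045, 0.101, -0.5756], [-0.1009, 0.0249, 0.9946, -1.0026], [0.0, 0.0, 0.0, 1.0]]
```

View pics/top0.png

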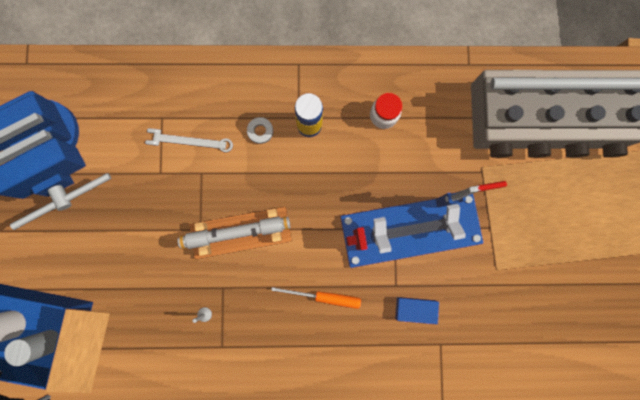

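View pics/side0.png

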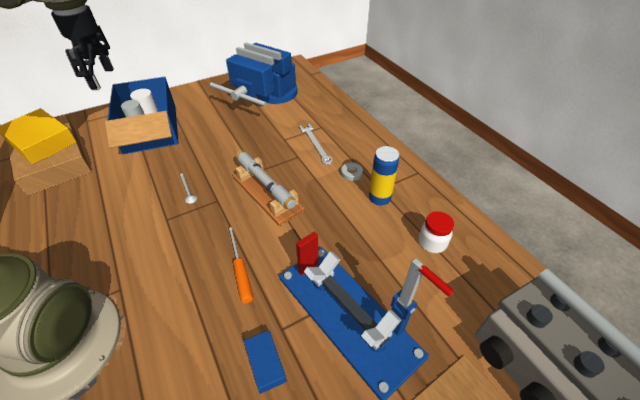

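The top view shows the shaft in its cradle from (180,241) to (290,225). The fixture quad is around (343,215)–(480,240), with the red stop at (361,238) on its left and the open clamp at (455,197) with its handle at (490,186). The side view agrees: stop at (307,250), strap up at (412,285).

```bash
cat > h.py <<'E'
import numpy as np,cv2
def load(n): return dict(np.load(n+".npz"))
def cast(c,uv,z):
    """pixels -> world points on plane height z"""
    uv=np.asarray(uv,float).reshape(-1,2);W=c["world_to_cam"];R,t=W[:3,:3],W[:3,3]
    p=np.c_[uv,np.ones(len(uv))]@np.linalg.inv(c["mtx"]).T
    d=(p*[1,-1,-1])@R; o=-R.T@t
    return o+d*((z-o[2])/d[:,2])[:,None]
def proj(c,P):
    P=np.atleast_2d(P);W=c["world_to_cam"];q=(P@W[:3,:3].T+W[:3,3])*[1,-1,-1]@c["mtx"].T
    return q[:,:2]/q[:,2:]
def blob(m,roi):
    x0,y0,x1,y1=roi;k=np.zeros(m.shape,np.uint8);k[y0:y1,x0:x1]=m[y0:y1,x0:x1]
    cs,_=cv2.findContours(k,cv2.RETR_EXTERNAL,cv2.CHAIN_APPROX_NONE)
    return max(cs,key=cv2.contourArea)[:,0,:]
def hsv(c): return cv2.cvtColor(c["pixels"],cv2.COLOR_RGB2HSV)
def rect(P):
    r=cv2.minAreaRect(P[:,:2].astype(np.float32)*1000);b=cv2.boxPoints(r)
    return np.round(r[0],1),np.round(r[1],1),b
def longdir(b):
    e=max([b[1]-b[0],b[2]-b[1]],key=np.linalg.norm);e=e*np.sign(e[1]);return np.degrees(np.arctan2(-e[0],e[1]))  # yaw: y axis=(-sin,cos)
E
python3 - <<'E'
from h import *
for n in("top0","side0"):
    c=load(n);print(n,"cam",(-c["world_to_cam"][:3,:3].T@c["world_to_cam"][:3,3]).round(3))
    H=hsv(c);h,s,v=cv2.split(H)
    blue=((h>105)&(h<125)&(s>130)&(v>40)).astype(np.uint8)
    roi=(335,170,490,275) if n=="top0" else (270,230,435,400)
    b=blob(blue,roi);P=cast(c,b,0.016);r=rect(P);print("fixture",r[0],r[1],longdir(r[2]),"area",cv2.contourArea(b),r[2].round(0).tolist())
    q=cv2.approxPolyDP(cv2.convexHull(b),4,True)[:,0];print(" hull",q.tolist(),(cast(c,q,.016)[:,:2]*1000).round(0).tolist())
    gray=((s<60)&(v>60)).astype(np.uint8)
    roi=(165,200,305,265) if n=="top0" else (225,145,310,225)
    for zz in(.055,):
        b=blob(gray,roi);P=cast(c,b,zz);r=rect(P);print("shaft",r[0],r[1],longdir(r[2]))
    orange=((h>5)&(h<20)&(s>130)).astype(np.uint8)
    red=(((h<4)|(h>174))&(s>150)&(v>60)).astype(np.uint8)
    for nm,roi in(("stop",(340,215,380,260) if n=="top0" else (290,225,325,275)),("handle",(465,170,520,200) if n=="top0" else (405,255,460,300))):
        b=blob(red,roi);print(nm,cv2.minAreaRect(b),cv2.contourArea(b)); 
        if nm=="stop":print(rect(cast(c,b,.122)))
    im=c["pixels"][:,:,::-1]
    x0,y0,x1,y1=(160,160,520,280) if n=="top0" else (220,140,460,400)
    cv2.imwrite(f"pics/{n}c.png",cv2.resize(im[y0:y1,x0:x1],None,fx=2.2,fy=2.2,interpolation=cv2.INTER_CUBIC))
E
```

```text
top0 cam [0.471 0.004 1.056]
fixture [ 515.  -217.9] [122.1 305.6] 9.922833 area 3906.5 [[429.0, -78.0], [481.0, -379.0], [602.0, -358.0], [549.0, -57.0]]
 hull [[473, 200], [481, 242], [350, 265], [342, 216], [448, 194]] [[578.0, -362.0], [482.0, -376.0], [433.0, -77.0], [543.0, -61.0], [592.0, -304.0]]
shaft [506.1 177.9] [ 32.4 217.7] 10.247645
stop ((355.99603271484375, 239.22801208496094), (21.376813888549805, 17.97798728942871), 79.69515228271484) 235.5
(array([488.4, -82. ]), array([43.2, 36.6]), array([[ 464.1214  ,  -67.534706],
       [ 470.13873 , -103.6034  ],
       [ 512.71844 ,  -96.49987 ],
       [ 506.7011  ,  -60.431175]], dtype=float32))
handle ((492.1357421875, 185.90464782714844), (5.389703273773193, 26.602388381958008), 81.46923065185547) 96.5
side0 cam [ 0.305 -0.479  0.689]
fixture [ 539.2 -216.4] [180.6 308.3] 9.687178 area 6014.5 [[424.0, -80.0], [476.0, -384.0], [654.0, -353.0], [602.0, -49.0]]
 hull [[427, 358], [380, 399], [279, 276], [296, 264], [400, 291], [416, 303]] [[588.0, -364.0], [476.0, -377.0], [427.0, -81.0], [472.0, -72.0], [629.0, -234.0], [640.0, -271.0]]
shaft [505.6 181.9] [ 36.  231.9] 10.054179
stop ((307.7232971191406, 253.06756591796875), (40.88917541503906, 21.61408805847168), 85.03025817871094) 608.0
(array([ 476.2, -123.1]), array([93.4, 41.4]), array([[ 437.4149  , -156.32472 ],
       [ 474.78195 , -174.14694 ],
       [ 514.98645 ,  -89.851974],
       [ 477.61935 ,  -72.029755]], dtype=float32))
handle ((435.8199768066406, 280.1244201660156), (40.0357551574707, 7.471460342407227), 40.42607498168945) 259.0
```

View pics/top0c.png

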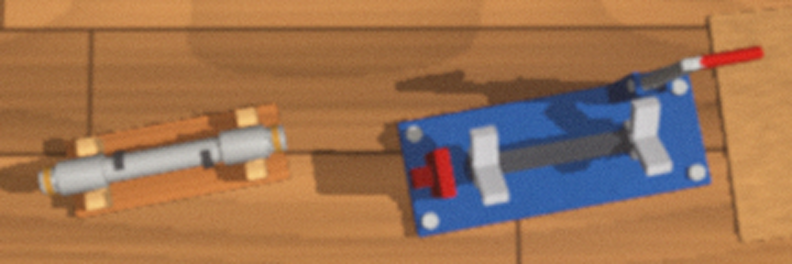

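```bash
python3 - <<'E'
from h import *
def line(c,b,p,q,z,trim=.12,tol=3):
    p,q=np.array(p,float),np.array(q,float);d=q-p;L=np.linalg.norm(d);d/=L;n=np.array([-d[1],d[0]])
    t=(b-p)@d;e=(b-p)@n;k=(t>trim*L)&(t<(1-trim)*L)&(abs(e)<tol)
    P=cast(c,b[k],z)[:,:2]*1000
    vx,vy,x,y=cv2.fitLine(P.astype(np.float32),cv2.DIST_HUBER,0,.01,.01).ravel()
    return np.array([x,y]),np.array([vx,vy])
def X(a,b): s=np.linalg.solve(np.c_[a[1],-b[1]],b[0]-a[0]);return a[0]+s[0]*a[1]
yaw=lambda d:np.degrees(np.arctan2(-d[0]*np.sign(d[1]),abs(d[1])))
for n in("top0","side0"):
    c=load(n);h,s,v=cv2.split(hsv(c));blue=((h>105)&(h<125)&(s>130)&(v>40)).astype(np.uint8)
    b=blob(blue,(335,170,490,275) if n=="top0" else (270,230,435,400))
    if n=="top0":
        lo=line(c,b,(350,265),(481,242),.016);le=line(c,b,(342,216),(350,265),.016);ri=line(c,b,(473,200),(481,242),.016,.2)
        up=line(c,b,(342,216),(420,202.5),.016)
        print("up yaw",yaw(up[1]),"width",abs((up[0]-lo[0])@np.array([-lo[1][1],lo[1][0]])))
        print("yaw lo",yaw(lo[1]),"left",np.degrees(np.arctan2(*le[1][::-1])),"right",np.degrees(np.arctan2(*ri[1][::-1])))
    else:
        lo=line(c,b,(279,276),(380,399),.016);ri=line(c,b,(380,399),(427,358),.016);le=line(c,b,(279,276),(296,264),.016)
        print("yaw lo",yaw(lo[1]),"right",np.degrees(np.arctan2(*ri[1][::-1])))
    A,B=X(lo,le),X(lo,ri);print(n,"near corners",A.round(1),B.round(1),"len",np.linalg.norm(A-B))
    y=(A-B)/np.linalg.norm(A-B);x=np.array([y[1],-y[0]]);print(" centre",((A+B)/2+60*x).round(1),"yaw",yaw(y))
    # shaft profile
    ps=np.array([506,178.,55]);u=np.array([-np.sin(np.radians(10.1)),np.cos(np.radians(10.1))])
    out=[]
    for t in range(-132,133,3):
        m=np.r_[ps[:2]+u*t,55]/1000;uv=proj(c,m)[0];px=cv2.getRectSubPix(c["pixels"],(1,1),tuple(map(float,uv)))[0,0]
        out.append((t,px.tolist()))
    print([o for o in out if abs(o[0])>95])
E
```

```text
up yaw 9.629136 width 113.61425
yaw lo 9.7396965 left 8.984446 right 8.348135
top0 near corners [430.5 -78.6] [ 481.6 -376.2] len 301.89438
 centre [ 515.2 -217.2] yaw 9.739699
[(-132, [179, 122, 70]), (-129, [176, 118, 68]), (-126, [175, 125, 80]), (-123, [180, 152, 137]), (-120, [192, 182, 170]), (-117, [206, 169, 121]), (-114, [213, 156, 71]), (-111, [195, 157, 102]), (-108, [178, 166, 152]), (-105, [197, 195, 189]), (-102, [207, 205, 200]), (-99, [205, 204, 198]), (-96, [203, 202, 195]), (96, [196, 193, 189]), (99, [193, 190, 186]), (102, [186, 184, 177]), (105, [185, 182, 178]), (108, [197, 183, 164]), (111, [204, 158, 91]), (114, [209, 152, 73]), (117, [195, 164, 124]), (120, [156, 138, 120]), (123, [125, 89, 62]), (126, [124, 81, 49]), (129, [121, 82, 47]), (132, [123, 81, 47])]
yaw lo 9.530755 right 9.690993
side0 near corners [425.9 -80.9] [ 476.5 -382.4] len 305.7562
 centre [ 510.4 -221.7] yaw 9.530754
[(-132, [166, 123, 91]), (-129, [161, 158, 149]), (-126, [160, 164, 159]), (-123, [163, 167, 163]), (-120, [165, 168, 164]), (-117, [169, 172, 167]), (-114, [186, 188, 182]), (-111, [182, 167, 139]), (-108, [186, 142, 73]), (-105, [193, 142, 60]), (-102, [178, 155, 114]), (-99, [176, 176, 167]), (-96, [180, 184, 179]), (96, [182, 186, 181]), (99, [180, 184, 179]), (102, [180, 183, 178]), (105, [180, 182, 178]), (108, [180, 183, 178]), (111, [179, 181, 177]), (114, [179, 176, 165]), (117, [182, 164, 132]), (120, [186, 144, 78]), (123, [191, 140, 60]), (126, [188, 140, 70]), (129, [177, 130, 75]), (132, [167, 116, 67])]
```

Call:
servo_tool(
  steps=[
    {"xyz":[-0.041,-0.0185,0],"roll":8,"grip":-1},
    {"xyz":[-0.082,-0.037,0],"roll":16,"grip":-1},
    {"xyz":[-0.123,-0.0555,0],"roll":24,"grip":-1},
    {"xyz":[-0.164,-0.074,0],"roll":32,"grip":-1},
    {"xyz":[-0.205,-0.0925,0],"roll":40,"grip":-1},
  ],
)

```text
clock: 0.6
tcp_pos: [0.3858, 0.3194, 0.2311]
tcp_rot: [-3.141, 0.0, 1.983]
ft_force: [-0.3, -0.2, 0.1]
opening: 0.0852
grip_force: 0.0
```

```bash
cat > goto.py <<'E'
import sys,numpy as np
from station import env
from scipy.spatial.transform import Rotation as Ro
# target x y z (mm) yaw(deg) -> shift in tool axes (mm) and roll, from measured pose
s=env.sense();p=s["tcp_pos"]*np.array(1000);R=Ro.from_euler("xyz",s["tcp_rot"]).as_matrix()
def to(x,y,z,yaw):
    d=R.T@(np.array([x,y,z])-p);print("t",round(s["clock"],2),"tcp",p.round(1),"rot",np.degrees(s["tcp_rot"]).round(2),"shift",d.round(1),"roll",round((np.degrees(s["tcp_rot"][2])-yaw+180)%360-180,2),"F",np.round(s["ft_force"],1),"open",round(s["opening"]*1000,1),"grip",round(s["grip_force"],1))
if __name__=="__main__": to(*map(float,sys.argv[1:5]))
E
python3 goto.py 506.3 175.5 150 100.1
```

```text
t 0.6 tcp [385.8 319.4 231.1] rot [-179.97    0.    113.62] shift [-180.1   52.8   81.1] roll 13.52 F [-0.3 -0.2  0.1] open 85.2 grip 0.0
```

Call:
servo_tool(
  steps=[
    {"xyz":[-0.036,0.0105,0.016],"roll":3,"grip":-1},
    {"xyz":[-0.072,0.021,0.032],"roll":6,"grip":-1},
    {"xyz":[-0.108,0.0315,0.048],"roll":9,"grip":-1},
    {"xyz":[-0.144,0.042,0.064],"roll":12,"grip":-1},
    {"xyz":[-0.18,0.0528,0.081],"roll":13.5,"grip":-1},
  ],
)

```text
clock: 1.1
tcp_pos: [0.5071, 0.1765, 0.1495]
tcp_rot: [-3.141, -0.0, 1.751]
ft_force: [0.7, 0.4, 0.6]
opening: 0.0855
grip_force: 0.0
```

Call:
servo_tool(
  steps=[
    {"xyz":[0,0,0.02],"grip":-1},
    {"xyz":[0,0,0.04],"grip":-1},
  ],
)

```text
invalid input at $.steps[0]: expected keys xyz, roll, grip
```

```bash
python3 goto.py 506.3 175.5 36 100.1; python3 - <<'E'
from station import env
import cv2
a=env.capture("top")["pixels"][150:280,160:330,::-1];b=env.capture("side")["pixels"][90:250,190:340,::-1]
a=cv2.resize(a,(520,398));b=cv2.resize(b,(375,400))[:398,:]
cv2.imwrite("pics/g1.png",cv2.hconcat([a,b])[:,:800]) if a.shape[1]+b.shape[1]<=800 else cv2.imwrite("pics/g1.png",cv2.resize(cv2.hconcat([a,b]),(800,356)))
E
```

```text
t 1.1 tcp [507.1 176.5 149.5] rot [-179.98   -0.    100.33] shift [ -0.8  -1.  113.5] roll 0.23 F [0.7 0.4 0.6] open 85.5 grip 0.0
```

View pics/g1.png

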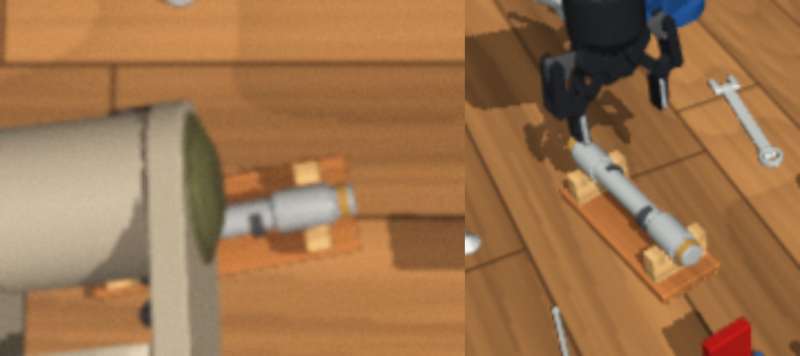

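The picture shows the open fingers straddling the shaft, with the shaft axis between them. Next I descend and close.

Call:
servo_tool(
  steps=[
    {"xyz":[-0.001,-0.001,0.03],"roll":0.2,"grip":-1},
    {"xyz":[-0.001,-0.001,0.06],"roll":0.2,"grip":-1},
    {"xyz":[-0.001,-0.001,0.09],"roll":0.2,"grip":-1},
    {"xyz":[-0.001,-0.001,0.11],"roll":0.2,"grip":-1},
    {"xyz":[-0.001,-0.001,0.1135],"roll":0.2,"grip":-1},
  ],
)

```text
clock: 1.7
tcp_pos: [0.5041, 0.177, 0.0349]
tcp_rot: [-3.137, -0.0, 1.75]
ft_force: [-0.6, -1.1, 0.9]
opening: 0.0853
grip_force: 0.0
```

Call:
servo_tool(
  steps=[
    {"xyz":[0,0,0],"roll":0,"grip":0},
    {"xyz":[0,0,0],"roll":0,"grip":0.2},
    {"xyz":[0,0,0],"roll":0,"grip":0.25},
    {"xyz":[0,0,0],"roll":0,"grip":0.3},
  ],
  grip_force=25,
)

```text
clock: 2.1
tcp_pos: [0.5059, 0.1768, 0.0377]
tcp_rot: [3.14, 0.0, 1.75]
ft_force: [-0.2, -0.1, 0.6]
opening: 0.0304
grip_force: 0.0
```

Call:
servo_tool(
  steps=[
    {"xyz":[0,0,0.001],"roll":0,"grip":0.36},
    {"xyz":[0,0,0.001],"roll":0,"grip":0.4},
    {"xyz":[0,0,0.001],"roll":0,"grip":0.44},
  ],
  grip_force=25,
)

```text
clock: 2.4
tcp_pos: [0.506, 0.1767, 0.0363]
tcp_rot: [3.14, 0.0, 1.75]
ft_force: [1.5, 0.8, 4.2]
opening: 0.025
grip_force: 24.3
```

Call:
servo_tool(
  steps=[
    {"xyz":[0,0,0.001],"roll":0,"grip":0.6},
    {"xyz":[0,0,0.001],"roll":0,"grip":0.8},
    {"xyz":[0,0,0.0005],"roll":0,"grip":0.8},
    {"xyz":[0,0,-0.001],"roll":0,"grip":0.8},
    {"xyz":[0,0,-0.003],"roll":0,"grip":0.8},
  ],
  grip_force=70,
)

```text
clock: 2.9
tcp_pos: [0.5046, 0.1766, 0.0379]
tcp_rot: [-3.139, -0.0, 1.75]
ft_force: [0.0, 0.8, -8.5]
opening: 0.0238
grip_force: 68.9
```

Call:
servo_tool(
  steps=[
    {"xyz":[0,0,-0.005],"roll":0,"grip":0.8},
    {"xyz":[0,0,-0.015],"roll":0,"grip":0.8},
    {"xyz":[0,0,-0.03],"roll":0,"grip":0.8},
    {"xyz":[0,0,-0.05],"roll":0,"grip":0.8},
    {"xyz":[0,0,-0.075],"roll":0,"grip":0.8},
  ],
)

```text
clock: 3.4
tcp_pos: [0.505, 0.1766, 0.1144]
tcp_rot: [-3.14, -0.0, 1.75]
ft_force: [0.9, -0.2, -7.4]
opening: 0.0239
grip_force: 69.2
```

Call:
servo_tool(
  steps=[
    {"xyz":[0,0,-0.025],"roll":0,"grip":0.8},
    {"xyz":[0,0,-0.05],"roll":0,"grip":0.8},
    {"xyz":[0,0,-0.07],"roll":0,"grip":0.8},
    {"xyz":[0,0,-0.08],"roll":0,"grip":0.8},
    {"xyz":[0,0,-0.08],"roll":0,"grip":0.8},
  ],
)

```text
clock: 3.9
tcp_pos: [0.5058, 0.1767, 0.195]
tcp_rot: [3.139, 0.0, 1.75]
ft_force: [1.0, -0.5, -8.3]
opening: 0.0244
grip_force: 69.2
```

```bash
python3 goto.py 511 -234 188 99.7; python3 - <<'E'
from station import env
import cv2,numpy as np
print(np.round(env.sense()["wrist_torque"],2))
a=env.capture("top");np.savez("top1.npz",**a);b=env.capture("side");np.savez("side1.npz",**b)
a=cv2.resize(a["pixels"][150:300,140:340,::-1],(440,330));b=cv2.resize(b["pixels"][50:250,170:370,::-1],(330,330))
cv2.imwrite("pics/g2.png",cv2.hconcat([a,b]))
E
```

```text
t 3.9 tcp [505.8 176.7 195. ] rot [1.7987e+02 1.0000e-02 1.0024e+02] shift [-405.1  -68.     6.9] roll 0.54 F [ 1.  -0.5 -8.3] open 24.4 grip 69.2
[ 0.   -0.03  0.02]
```

View pics/g2.png

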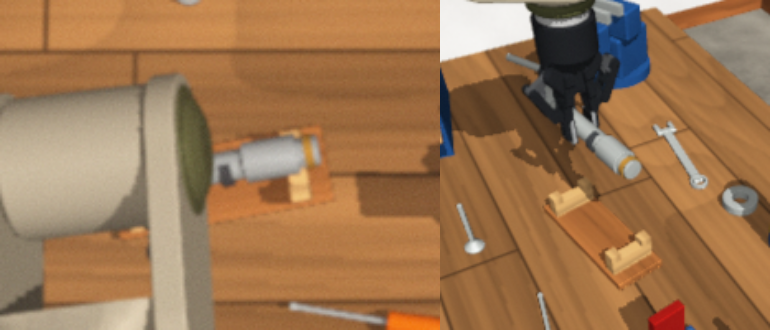

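```bash
python3 - <<'E'
from h import *
u=np.array([-np.sin(np.radians(10.24)),np.cos(np.radians(10.24))]);tcp=np.array([505.8,176.7])
n=np.array([u[1],-u[0]])
c=load("top1");h,s,v=cv2.split(hsv(c))
# brass band + end tip: profile along axis at z=.2135
for z in(.2135,):
  for t in range(-130,-98,2):
    uv=proj(c,np.r_[(tcp+u*t)/1000,z])[0];px=cv2.getRectSubPix(c["pixels"],(1,1),tuple(map(float,uv)))[0,0];print(t,px.tolist(),end=" ")
print()
# cross profile at journal t=-85
for e in range(-26,27,2):
    uv=proj(c,np.r_[(tcp+u*-85+n*e)/1000,.2135])[0];print(e,cv2.getRectSubPix(c["pixels"],(1,1),tuple(map(float,uv)))[0,0].tolist(),end=" ")
E
```

```text
-130 [162, 107, 61] -128 [161, 106, 60] -126 [171, 105, 59] -124 [175, 111, 67] -122 [169, 132, 107] -120 [176, 166, 157] -118 [190, 179, 163] -116 [200, 167, 122] -114 [206, 154, 75] -112 [209, 151, 65] -110 [200, 155, 98] -108 [184, 168, 147] -106 [183, 180, 174] -104 [190, 186, 181] -102 [189, 185, 181] -100 [195, 194, 189] 
-26 [125, 76, 43] -24 [129, 77, 45] -22 [126, 75, 42] -20 [125, 75, 43] -18 [121, 86, 65] -16 [128, 116, 105] -14 [145, 141, 137] -12 [161, 159, 155] -10 [176, 175, 170] -8 [184, 181, 176] -6 [187, 186, 181] -4 [193, 194, 188] -2 [201, 200, 195] 0 [194, 193, 190] 2 [192, 191, 185] 4 [187, 183, 179] 6 [178, 175, 169] 8 [172, 169, 165] 10 [163, 162, 155] 12 [148, 145, 140] 14 [130, 125, 120] 16 [117, 97, 84] 18 [121, 79, 52] 20 [127, 82, 46] 22 [144, 95, 56] 24 [152, 101, 60] 26 [152, 102, 61]
```

Call:
servo_tool(
  steps=[
    {"xyz":[-0.04,-0.0068,0],"roll":0,"grip":0.8},
    {"xyz":[-0.08,-0.0136,0],"roll":0,"grip":0.8},
    {"xyz":[-0.12,-0.0204,0],"roll":0,"grip":0.8},
    {"xyz":[-0.16,-0.0272,0],"roll":0.2,"grip":0.8},
    {"xyz":[-0.2,-0.034,0],"roll":0.5,"grip":0.8},
  ],
)

```text
clock: 4.5
tcp_pos: [0.507, -0.0276, 0.1925]
tcp_rot: [-3.139, -0.001, 1.741]
ft_force: [1.9, 0.4, -7.4]
opening: 0.0247
grip_force: 69.4
```

```bash
python3 goto.py 512.3 -227.4 170 99.65
```

```text
t 4.5 tcp [507.  -27.6 192.5] rot [-1.7987e+02 -7.0000e-02  9.9740e+01] shift [-197.8  -28.5   22.4] roll 0.09 F [ 1.9  0.4 -7.4] open 24.7 grip 69.4
```

Call:
servo_tool(
  steps=[
    {"xyz":[-0.04,-0.006,0],"roll":0,"grip":0.8},
    {"xyz":[-0.08,-0.012,0],"roll":0,"grip":0.8},
    {"xyz":[-0.12,-0.018,0],"roll":0,"grip":0.8},
    {"xyz":[-0.16,-0.023,0],"roll":0.1,"grip":0.8},
    {"xyz":[-0.188,-0.027,0],"roll":0.1,"grip":0.8},
  ],
)

```text
clock: 5.0
tcp_pos: [0.5123, -0.2184, 0.1922]
tcp_rot: [-3.14, -0.001, 1.737]
ft_force: [0.9, 0.2, -7.5]
opening: 0.024
grip_force: 69.4
```

Call:
servo_tool(
  steps=[
    {"xyz":[-0.01,-0.0015,0.005],"roll":0,"grip":0.8},
    {"xyz":[-0.01,-0.0015,0.02],"roll":0,"grip":0.8},
    {"xyz":[-0.01,-0.0015,0.04],"roll":0,"grip":0.8},
    {"xyz":[-0.01,-0.0015,0.05],"roll":0,"grip":0.8},
    {"xyz":[-0.01,-0.0015,0.05],"roll":0,"grip":0.8},
  ],
)

```text
clock: 5.5
tcp_pos: [0.5123, -0.2252, 0.1418]
tcp_rot: [-3.138, -0.003, 1.74]
ft_force: [-0.4, 0.1, -6.9]
opening: 0.0242
grip_force: 69.4
```

```bash
python3 goto.py 512.3 -227.4 85 99.65; python3 - <<'E'
from station import env
import cv2,numpy as np
a=env.capture("top");np.savez("top2.npz",**a);b=env.capture("side");np.savez("side2.npz",**b)
a=cv2.resize(a["pixels"][160:290,320:520,::-1],(460,300));b=cv2.resize(b["pixels"][200:400,260:460,::-1],(300,300))
cv2.imwrite("pics/g3.png",cv2.hconcat([a,b]))
E
```

```text
t 5.5 tcp [ 512.3 -225.2  141.8] rot [-179.82   -0.19   99.67] shift [-2.4 -0.2 56.8] roll 0.02 F [-0.4  0.1 -6.9] open 24.2 grip 69.4
```

View pics/g3.png

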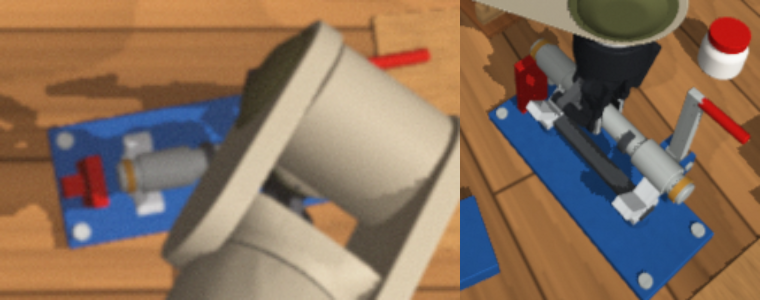

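Call:
servo_tool(
  steps=[
    {"xyz":[-0.002,0,0.015],"roll":0,"grip":0.8},
    {"xyz":[-0.002,0,0.03],"roll":0,"grip":0.8},
    {"xyz":[-0.002,0,0.045],"roll":0,"grip":0.8},
    {"xyz":[-0.002,0,0.053],"roll":0,"grip":0.8},
    {"xyz":[-0.002,0,0.055],"roll":0,"grip":0.8},
  ],
)

```text
clock: 6.1
tcp_pos: [0.5135, -0.228, 0.0887]
tcp_rot: [-3.141, -0.0, 1.739]
ft_force: [-0.3, 0.0, -7.0]
opening: 0.0242
grip_force: 69.5
```

Call:
servo_tool(
  steps=[
    {"xyz":[0,0,0],"roll":0,"grip":0.8},
    {"xyz":[0,0,0.0005],"roll":0,"grip":0.8},
    {"xyz":[0,0,0.001],"roll":0,"grip":0.8},
  ],
)

```text
clock: 6.4
tcp_pos: [0.5138, -0.2283, 0.0885]
tcp_rot: [3.141, 0.001, 1.739]
ft_force: [0.1, 0.1, -7.4]
opening: 0.0244
grip_force: 69.5
```

```bash
python3 - <<'E'
from h import *
c=load("top2");tcp=np.array([512.3,-225.2])
a=np.radians(9.67);u=np.array([-np.sin(a),np.cos(a)]);n=np.array([u[1],-u[0]])
f=lambda p,z:cv2.getRectSubPix(c["pixels"],(1,1),tuple(map(float,proj(c,np.r_[p/1000,z])[0])))[0,0].tolist()
print([(t,f(tcp+u*t,.160)) for t in range(104,130,2)])
print([(e,f(tcp+u*85+n*e,.160)) for e in range(-24,26,3)])
o=np.array([511,-219.5]);print([(t,f(o+u*t,.122)) for t in range(110,146,2)])
print([(e,f(o+u*127+n*e,.122)) for e in range(-30,32,3)])
E
python3 goto.py 511 -227 80 99.65
```

```text
[(104, [144, 129, 114]), (106, [148, 115, 79]), (108, [147, 105, 53]), (110, [145, 106, 59]), (112, [142, 118, 91]), (114, [134, 125, 115]), (116, [115, 112, 109]), (118, [86, 87, 92]), (120, [64, 72, 93]), (122, [51, 67, 104]), (124, [45, 67, 111]), (126, [44, 67, 111]), (128, [49, 62, 104])]
[(-24, [122, 141, 174]), (-21, [111, 133, 173]), (-18, [92, 116, 156]), (-15, [100, 103, 111]), (-12, [117, 113, 113]), (-9, [125, 122, 119]), (-6, [128, 127, 123]), (-3, [132, 131, 128]), (0, [133, 132, 127]), (3, [133, 130, 128]), (6, [130, 127, 125]), (9, [126, 124, 121]), (12, [112, 111, 107]), (15, [95, 95, 95]), (18, [86, 91, 111]), (21, [84, 96, 124]), (24, [88, 100, 121])]
[(110, [60, 71, 96]), (112, [47, 66, 106]), (114, [46, 68, 112]), (116, [44, 66, 111]), (118, [52, 62, 103]), (120, [81, 53, 79]), (122, [114, 41, 48]), (124, [133, 33, 32]), (126, [135, 32, 27]), (128, [135, 34, 26]), (130, [135, 32, 27]), (132, [126, 30, 28]), (134, [105, 32, 27]), (136, [84, 29, 24]), (138, [90, 28, 24]), (140, [116, 30, 25]), (142, [133, 30, 24]), (144, [136, 31, 23])]
[(-30, [56, 99, 168]), (-27, [56, 101, 170]), (-24, [84, 92, 157]), (-21, [172, 54, 81]), (-18, [202, 40, 37]), (-15, [191, 35, 31]), (-12, [159, 34, 27]), (-9, [138, 33, 30]), (-6, [135, 31, 25]), (-3, [137, 34, 31]), (0, [135, 34, 27]), (3, [134, 28, 28]), (6, [135, 31, 29]), (9, [135, 29, 26]), (12, [132, 30, 24]), (15, [135, 31, 29]), (18, [138, 33, 26]), (21, [127, 34, 35]), (24, [82, 54, 84]), (27, [46, 64, 107]), (30, [44, 65, 108])]
t 6.4 tcp [ 513.8 -228.3   88.5] rot [1.7995e+02 6.0000e-02 9.9650e+01] shift [ 1.8 -2.5  8.5] roll -0.0 F [ 0.1  0.1 -7.4] open 24.4 grip 69.5
```

Call:
servo_tool(
  steps=[
    {"xyz":[0.002,0,0.002],"roll":0,"grip":0.8},
    {"xyz":[0.004,0,0.004],"roll":0,"grip":0.8},
    {"xyz":[0.004,0,0.006],"roll":0,"grip":0.8},
    {"xyz":[0.004,0,0.007],"roll":0,"grip":0.8},
    {"xyz":[0.004,0,0.0075],"roll":0,"grip":0.8},
  ],
)

```text
clock: 6.9
tcp_pos: [0.5128, -0.2242, 0.0802]
tcp_rot: [-3.141, -0.0, 1.739]
ft_force: [0.5, -0.1, -8.9]
opening: 0.0237
grip_force: 69.5
```

Call:
servo_tool(
  steps=[
    {"xyz":[0,0,0.0005],"roll":0,"grip":0.8},
    {"xyz":[0,0,0.001],"roll":0,"grip":0.8},
    {"xyz":[0,0,0.0015],"roll":0,"grip":0.8},
  ],
)

```text
clock: 7.2
tcp_pos: [0.5128, -0.2242, 0.0788]
tcp_rot: [3.142, 0.0, 1.739]
ft_force: [1.3, 0.3, -7.0]
opening: 0.0241
grip_force: 69.5
```

Call:
servo_tool(
  steps=[
    {"xyz":[0,0,0.0005],"roll":0,"grip":0.8},
    {"xyz":[0,0,0.001],"roll":0,"grip":0.8},
    {"xyz":[0,0,0.0012],"roll":0,"grip":0.8},
  ],
)

```text
clock: 7.5
tcp_pos: [0.5128, -0.2242, 0.0776]
tcp_rot: [-3.142, 0.0, 1.739]
ft_force: [-0.2, 1.0, -6.8]
opening: 0.0239
grip_force: 69.5
```

Call:
servo_tool(
  steps=[
    {"xyz":[0,0,0.0005],"roll":0,"grip":0.8},
    {"xyz":[0,0,0.001],"roll":0,"grip":0.8},
    {"xyz":[0,0,0.0012],"roll":0,"grip":0.8},
  ],
)

```text
clock: 7.8
tcp_pos: [0.5128, -0.2242, 0.0763]
tcp_rot: [-3.142, -0.0, 1.739]
ft_force: [-0.2, -0.3, -7.6]
opening: 0.0238
grip_force: 69.5
```

Call:
servo_tool(
  steps=[
    {"xyz":[0,0,0.0005],"roll":0,"grip":0.8},
    {"xyz":[0,0,0.001],"roll":0,"grip":0.8},
    {"xyz":[0,0,0.0012],"roll":0,"grip":0.8},
  ],
)

```text
clock: 8.1
tcp_pos: [0.5128, -0.2242, 0.0752]
tcp_rot: [-3.141, -0.0, 1.739]
ft_force: [-0.3, 0.1, -7.2]
opening: 0.024
grip_force: 69.5
```

Call:
servo_tool(
  steps=[
    {"xyz":[0,0,0.0005],"roll":0,"grip":0.8},
    {"xyz":[0,0,0.001],"roll":0,"grip":0.8},
    {"xyz":[0,0,0.0012],"roll":0,"grip":0.8},
  ],
)

```text
clock: 8.4
tcp_pos: [0.5128, -0.2242, 0.074]
tcp_rot: [-3.142, -0.0, 1.739]
ft_force: [0.7, -0.5, -6.9]
opening: 0.024
grip_force: 69.5
```

Call:
servo_tool(
  steps=[
    {"xyz":[0,0,0.0005],"roll":0,"grip":0.8},
    {"xyz":[0,0,0.001],"roll":0,"grip":0.8},
    {"xyz":[0,0,0.0012],"roll":0,"grip":0.8},
  ],
)

```text
clock: 8.7
tcp_pos: [0.5128, -0.2242, 0.0727]
tcp_rot: [-3.142, -0.0, 1.739]
ft_force: [0.0, 0.2, -7.4]
opening: 0.024
grip_force: 69.5
```

Call:
servo_tool(
  steps=[
    {"xyz":[0,0,0.0005],"roll":0,"grip":0.8},
    {"xyz":[0,0,0.001],"roll":0,"grip":0.8},
    {"xyz":[0,0,0.0012],"roll":0,"grip":0.8},
  ],
)

```text
clock: 9.0
tcp_pos: [0.5128, -0.2242, 0.0715]
tcp_rot: [-3.142, -0.0, 1.739]
ft_force: [0.2, 0.4, -7.5]
opening: 0.024
grip_force: 69.5
```

Call:
servo_tool(
  steps=[
    {"xyz":[0,0,0.0005],"roll":0,"grip":0.8},
    {"xyz":[0,0,0.001],"roll":0,"grip":0.8},
    {"xyz":[0,0,0.0012],"roll":0,"grip":0.8},
  ],
)

```text
clock: 9.3
tcp_pos: [0.5128, -0.2242, 0.0708]
tcp_rot: [3.141, 0.0, 1.739]
ft_force: [-1.9, 0.6, 0.2]
opening: 0.0242
grip_force: 70.2
```

Call:
servo_tool(
  steps=[
    {"xyz":[0,-0.0004,0],"roll":0,"grip":0.8},
    {"xyz":[0,-0.0004,0.0003],"roll":0,"grip":0.8},
    {"xyz":[0,-0.0004,0.0003],"roll":0,"grip":0.8},
  ],
)

```text
clock: 9.6
tcp_pos: [0.5126, -0.2243, 0.0707]
tcp_rot: [3.141, 0.001, 1.739]
ft_force: [-2.1, 2.3, 2.9]
opening: 0.0242
grip_force: 70.3
```

```bash
cat > st.py <<'E'
from station import env
import numpy as np
s=env.sense();print(round(s["clock"],2),"tcp",np.round(np.array(s["tcp_pos"])*1000,2),"rot",np.degrees(s["tcp_rot"]).round(2),"F",np.round(s["ft_force"],1),"M",np.round(s["wrist_torque"],2))
E
python3 st.py
```

```text
9.6 tcp [ 512.65 -224.29   70.69] rot [1.7995e+02 4.0000e-02 9.9650e+01] F [-2.1  2.3  2.9] M [0.28 0.17 0.03]
```

Call:
servo_tool(
  steps=[
    {"xyz":[0,-0.0002,0.0003],"roll":0,"grip":0.8},
    {"xyz":[0,-0.0004,0.0006],"roll":0,"grip":0.8},
    {"xyz":[0,-0.0004,0.0006],"roll":0,"grip":0.8},
  ],
)

```text
clock: 9.9
tcp_pos: [0.5126, -0.2244, 0.0706]
tcp_rot: [3.14, 0.001, 1.739]
ft_force: [-1.8, 3.2, 7.4]
opening: 0.0242
grip_force: 71.1
```

```bash
python3 st.py
```

```text
9.9 tcp [ 512.57 -224.37   70.57] rot [1.799e+02 7.000e-02 9.965e+01] F [-1.8  3.2  7.4] M [0.56 0.18 0.1 ]
```

Call:
servo_tool(
  steps=[
    {"xyz":[0.0003,-0.0002,0],"roll":0,"grip":0.8},
    {"xyz":[0.0003,-0.0002,0],"roll":0,"grip":0.8},
    {"xyz":[0.0003,-0.0002,0],"roll":0,"grip":0.8},
  ],
  grip_force=35,
)

```text
clock: 10.2
tcp_pos: [0.5126, -0.2243, 0.0706]
tcp_rot: [3.139, 0.002, 1.739]
ft_force: [-0.5, 2.3, 5.9]
opening: 0.0239
grip_force: 71.1
```

```bash
python3 st.py; python3 - <<'E'
from station import env
import cv2,numpy as np
b=env.capture("side");np.savez("side3.npz",**b);a=env.capture("top");np.savez("top3.npz",**a)
cv2.imwrite("pics/g4.png",cv2.resize(b["pixels"][220:390,280:440,::-1],(564,600),interpolation=cv2.INTER_CUBIC))
E
```

```text
10.2 tcp [ 512.59 -224.35   70.59] rot [1.7987e+02 1.0000e-01 9.9660e+01] F [-0.5  2.3  5.9] M [0.39 0.   0.1 ]
```

View pics/g4.png

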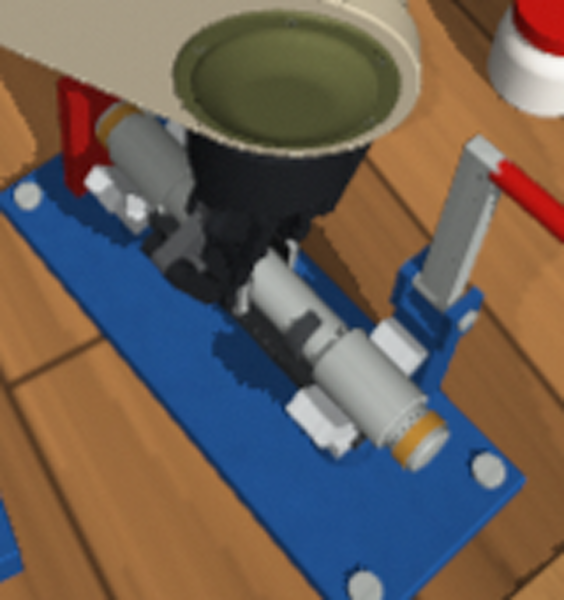

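The shaft lies in both Vs and is clear of the red stop. The wrist force shows it bedded: Fz is up about 13 N and the side force is near zero. Now I slide it toward the stop.

Call:
servo_tool(
  steps=[
    {"xyz":[0.001,0,-0.0003],"roll":0,"grip":0.8},
    {"xyz":[0.002,0,-0.0003],"roll":0,"grip":0.8},
    {"xyz":[0.003,0,-0.0003],"roll":0,"grip":0.8},
    {"xyz":[0.0035,0,-0.0003],"roll":0,"grip":0.8},
  ],
)

```text
clock: 10.7
tcp_pos: [0.5123, -0.2228, 0.0706]
tcp_rot: [3.139, 0.005, 1.739]
ft_force: [1.8, -8.0, 1.6]
opening: 0.0242
grip_force: 70.4
```

```bash
python3 st.py
```

```text
10.7 tcp [ 512.31 -222.77   70.61] rot [179.85   0.3   99.64] F [ 1.8 -8.   1.6] M [-1.21 -0.22  0.11]
```

```bash
python3 - <<'E'
from station import env
from h import *
c=env.capture("top");np.savez("top4.npz",**c)
a=np.radians(9.65);u=np.array([-np.sin(a),np.cos(a)])
for nm,c in(("before",load("top3")),("now",c)):
    f=lambda p,z:cv2.getRectSubPix(c["pixels"],(1,1),tuple(map(float,proj(c,np.r_[p/1000,z])[0])))[0,0].tolist()
    o=np.array([511.5,-219.5]);print(nm,[(t,f(o+u*t,.090)) for t in range(96,132,2)])
E
python3 st.py
```

```text
before [(96, [135, 137, 132]), (98, [141, 139, 132]), (100, [143, 125, 103]), (102, [146, 110, 67]), (104, [148, 105, 54]), (106, [145, 111, 69]), (108, [141, 123, 99]), (110, [129, 121, 113]), (112, [106, 103, 102]), (114, [79, 77, 85]), (116, [80, 56, 71]), (118, [109, 42, 52]), (120, [127, 32, 31]), (122, [130, 27, 24]), (124, [133, 31, 27]), (126, [133, 32, 27]), (128, [130, 30, 26]), (130, [115, 30, 27])]
now [(96, [128, 127, 126]), (98, [138, 135, 133]), (100, [139, 134, 125]), (102, [142, 122, 99]), (104, [147, 108, 61]), (106, [147, 106, 53]), (108, [145, 115, 78]), (110, [142, 126, 110]), (112, [127, 121, 117]), (114, [105, 98, 98]), (116, [95, 66, 67]), (118, [109, 42, 42]), (120, [126, 30, 29]), (122, [130, 28, 27]), (124, [132, 29, 23]), (126, [133, 30, 26]), (128, [126, 27, 23]), (130, [115, 31, 27])]
10.75 tcp [ 512.33 -222.72   70.6 ] rot [179.85   0.29  99.64] F [ 1.6 -7.8  2.1] M [-1.13 -0.23  0.19]
```

Call:
servo_tool(
  steps=[
    {"xyz":[0,0,-0.0003],"roll":0,"grip":0.8},
    {"xyz":[0.0007,0,-0.0005],"roll":0,"grip":0.8},
    {"xyz":[0.0014,0,-0.0005],"roll":0,"grip":0.8},
    {"xyz":[0.002,0,-0.0005],"roll":0,"grip":0.8},
  ],
)

```text
clock: 11.15
tcp_pos: [0.5118, -0.2201, 0.0706]
tcp_rot: [3.139, 0.003, 1.739]
ft_force: [3.3, -6.8, -1.7]
opening: 0.0241
grip_force: 70.1
```

```bash
python3 st.py
```

```text
11.15 tcp [ 511.83 -220.09   70.62] rot [179.88   0.2   99.63] F [ 3.3 -6.8 -1.7] M [-0.81 -0.42  0.06]
```

Call:
servo_tool(
  steps=[
    {"xyz":[0.0005,0.0003,0],"roll":0,"grip":0.8},
    {"xyz":[0.001,0.0003,0],"roll":0,"grip":0.8},
    {"xyz":[0.001,0.0003,0],"roll":0,"grip":0.8},
  ],
)

```text
clock: 11.45
tcp_pos: [0.5117, -0.2191, 0.0706]
tcp_rot: [3.14, 0.003, 1.739]
ft_force: [1.0, -5.1, -0.5]
opening: 0.024
grip_force: 70.1
```

```bash
python3 st.py
```

```text
11.45 tcp [ 511.68 -219.13   70.63] rot [179.91   0.2   99.63] F [ 1.  -5.1 -0.5] M [-0.85 -0.16  0.1 ]
```

Call:
servo_tool(
  steps=[
    {"xyz":[0.0005,0,0],"roll":0,"grip":0.8},
    {"xyz":[0.001,0,0],"roll":0,"grip":0.8},
    {"xyz":[0.0015,0,0],"roll":0,"grip":0.8},
  ],
)

```text
clock: 11.75
tcp_pos: [0.5114, -0.2178, 0.0706]
tcp_rot: [3.14, 0.004, 1.739]
ft_force: [0.3, -9.0, -2.4]
opening: 0.0241
grip_force: 70.1
```

```bash
python3 st.py
```

```text
11.75 tcp [ 511.45 -217.76   70.64] rot [179.91   0.21  99.63] F [ 0.3 -9.  -2.4] M [-1.31 -0.19  0.1 ]
```

Call:
servo_tool(
  steps=[
    {"xyz":[0.0004,0,0],"roll":0,"grip":0.8},
    {"xyz":[0.0008,0,0],"roll":0,"grip":0.8},
    {"xyz":[0.0008,0,0],"roll":0,"grip":0.8},
  ],
)

```text
clock: 12.05
tcp_pos: [0.5115, -0.2177, 0.0707]
tcp_rot: [3.14, 0.005, 1.739]
ft_force: [0.8, -9.9, -3.6]
opening: 0.0243
grip_force: 70.0
```

```bash
python3 st.py
```

```text
12.05 tcp [ 511.45 -217.74   70.65] rot [179.9    0.29  99.64] F [ 0.8 -9.9 -3.6] M [-1.5  -0.16  0.14]
```

Call:
servo_tool(
  steps=[
    {"xyz":[0.0005,0,0.0002],"roll":0,"grip":0.8},
    {"xyz":[0.001,0,0.0002],"roll":0,"grip":0.8},
    {"xyz":[0.0015,0,0.0002],"roll":0,"grip":0.8},
    {"xyz":[0.0015,0,0.0002],"roll":0,"grip":0.8},
    {"xyz":[0.0015,0,0.0002],"roll":0,"grip":0.8},
  ],
)

```text
clock: 12.55
tcp_pos: [0.5115, -0.2177, 0.0707]
tcp_rot: [3.139, 0.008, 1.739]
ft_force: [1.2, -17.2, -3.6]
opening: 0.0241
grip_force: 69.8
```

```bash
python3 st.py
```

```text
12.55 tcp [ 511.47 -217.74   70.66] rot [179.88   0.45  99.62] F [  1.2 -17.2  -3.6] M [-2.53 -0.08  0.17]
```

Call:
servo_tool(
  steps=[
    {"xyz":[0,0,0],"roll":0,"grip":0.8},
    {"xyz":[-0.0008,0,0.0001],"roll":0,"grip":0.8},
    {"xyz":[-0.0016,0,0.0003],"roll":0,"grip":0.8},
    {"xyz":[-0.0022,0,0.0004],"roll":0,"grip":0.8},
  ],
)

```text
clock: 12.95
tcp_pos: [0.5115, -0.2178, 0.0706]
tcp_rot: [3.14, 0.004, 1.739]
ft_force: [-0.3, -3.9, 6.3]
opening: 0.0242
grip_force: 70.6
```

```bash
python3 st.py
```

```text
12.95 tcp [ 511.46 -217.78   70.57] rot [179.89   0.21  99.62] F [-0.3 -3.9  6.3] M [-0.51  0.07  0.04]
```

Call:
servo_tool(
  steps=[
    {"xyz":[0,0,-0.0003],"roll":0,"grip":0.8},
    {"xyz":[0,0,-0.0004],"roll":0,"grip":0.6},
    {"xyz":[0,0,-0.0004],"roll":0,"grip":0.4},
    {"xyz":[0,0,-0.0004],"roll":0,"grip":0.34},
    {"xyz":[0,0,-0.0004],"roll":0,"grip":0.3},
  ],
  grip_force=20,
)

```text
clock: 13.45
tcp_pos: [0.5106, -0.2158, 0.07]
tcp_rot: [-3.141, -0.001, 1.739]
ft_force: [-0.4, -0.8, -0.1]
opening: 0.0296
grip_force: 0.0
```

Call:
servo_tool(
  steps=[
    {"xyz":[0,0,0],"roll":0,"grip":0.2},
    {"xyz":[0,0,0],"roll":0,"grip":0.1},
    {"xyz":[0,0,0],"roll":0,"grip":0.0},
    {"xyz":[0,0,0],"roll":0,"grip":0.0},
  ],
)

```text
clock: 13.85
tcp_pos: [0.5107, -0.2159, 0.0701]
tcp_rot: [-3.142, -0.0, 1.739]
ft_force: [-0.1, 0.5, -0.6]
opening: 0.0431
grip_force: 0.0
```

```bash
python3 st.py; python3 - <<'E'
import numpy as np
a=np.radians(9.63);u=np.array([-np.sin(a),np.cos(a)]);n=np.array([u[1],-u[0]])
o=np.array([511.46,-217.78])  # tcp with shaft at stop; shaft ctr ~ here
for e in(-1.5,0,1.5): print((o+u*(-118)+n*(50+e)).round(1))
from h import *
# handle from two views: centroid rays -> closest point
P=[];
for nm,roi in(("top0",(465,170,520,200)),("side0",(405,255,460,300))):
    c=load(nm);h,s,v=cv2.split(hsv(c));m=(((h<4)|(h>174))&(s>150)&(v>60)).astype(np.uint8);b=blob(m,roi)
    (cx,cy),_,_=cv2.minAreaRect(b);p0,p1=cast(c,[cx,cy],0)[0],cast(c,[cx,cy],.3)[0];P.append((p0,(p1-p0)/np.linalg.norm(p1-p0)))
(p,d),(q,e)=P;t=np.linalg.lstsq(np.c_[d,-e],q-p,rcond=None)[0];A,B=p+t[0]*d,q+t[1]*e
print("handle",(A*1000).round(1),(B*1000).round(1))
E
```

```text
13.85 tcp [ 510.67 -215.94   70.1 ] rot [-1.800e+02 -1.000e-02  9.964e+01] F [-0.1  0.5 -0.6] M [-0.02  0.01  0.03]
[ 579. -326.]
[ 580.5 -325.8]
[ 582.  -325.5]
handle [ 582.  -323.1  229. ] [ 581.6 -322.9  228.9]
```

Call:
servo_tool(
  steps=[
    {"xyz":[0,0,-0.01],"roll":0,"grip":0.0},
    {"xyz":[0,0,-0.05],"roll":0,"grip":0.0},
    {"xyz":[0,0,-0.1],"roll":0,"grip":0.0},
    {"xyz":[0,0,-0.15],"roll":0,"grip":0.0},
    {"xyz":[0,0,-0.2],"roll":0,"grip":0.0},
  ],
)

```text
clock: 14.35
tcp_pos: [0.5102, -0.2157, 0.2731]
tcp_rot: [3.141, 0.001, 1.739]
ft_force: [0.0, -0.6, -0.1]
opening: 0.0429
grip_force: 0.0
```

```bash
python3 goto.py 581.2 -324.5 275 99.64;  python3 - <<'E'
from station import env
from h import *
c=env.capture("top");np.savez("top5.npz",**c);b=env.capture("side");np.savez("side5.npz",**b)
P=[]
for c,roi in((c,(465,170,520,200)),(b,(405,255,460,300))):
    h,s,v=cv2.split(hsv(c));m=(((h<4)|(h>174))&(s>150)&(v>50)).astype(np.uint8);k=blob(m,roi);print(cv2.contourArea(k),k.min(0),k.max(0))
a=cv2.resize(c["pixels"][160:290,320:520,::-1],(460,300));bb=cv2.resize(b["pixels"][200:400,260:460,::-1],(300,300))
cv2.imwrite("pics/g5.png",cv2.hconcat([a,bb]))
E
```

```text
t 14.35 tcp [ 510.2 -215.7  273.1] rot [1.7997e+02 3.0000e-02 9.9640e+01] shift [-119.2   51.8   -1.8] roll 0.0 F [ 0.  -0.6 -0.1] open 42.9 grip 0.0Traceback (most recent call last):
  File "<stdin>", line 6, in <module>
  File "h.py", line 15, in blob
    return max(cs,key=cv2.contourArea)[:,0,:]
           ~~~^^^^^^^^^^^^^^^^^^^^^^^^
ValueError: max() iterable argument is empty
```

Call:
servo_tool(
  steps=[
    {"xyz":[-0.03,0.013,-0.001],"roll":0,"grip":-0.4},
    {"xyz":[-0.06,0.026,-0.002],"roll":0,"grip":-0.4},
    {"xyz":[-0.09,0.039,-0.002],"roll":0,"grip":-0.4},
    {"xyz":[-0.119,0.052,-0.002],"roll":0,"grip":-0.4},
    {"xyz":[-0.119,0.052,-0.002],"roll":0,"grip":-0.4},
  ],
)

```text
clock: 14.95
tcp_pos: [0.5826, -0.3273, 0.2704]
tcp_rot: [-3.141, -0.001, 1.737]
ft_force: [0.2, -0.7, -0.4]
opening: 0.0596
grip_force: 0.0
```

```bash
python3 goto.py 581.2 -324.5 209 99.64;  python3 - <<'E'
from station import env
from h import *
b=env.capture("side");np.savez("side5.npz",**b);a=env.capture("top")
cv2.imwrite("pics/g5.png",cv2.hconcat([cv2.resize(a["pixels"][150:290,320:520,::-1],(430,300)),cv2.resize(b["pixels"][180:400,260:500,::-1],(330,300),interpolation=cv2.INTER_CUBIC)]))
E
```

```text
t 14.95 tcp [ 582.6 -327.3  270.4] rot [-1.7994e+02 -4.0000e-02  9.9530e+01] shift [ 2.9 -0.8 61.4] roll -0.11 F [ 0.2 -0.7 -0.4] open 59.6 grip 0.0
```

View pics/g5.png

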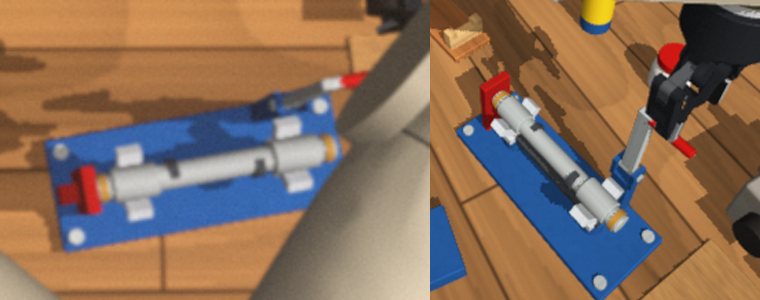

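The shaft is bedded and against the stop. The gripper is over the handle, so I descend and pinch it.

Call:
servo_tool(
  steps=[
    {"xyz":[0.001,-0.0005,0.02],"roll":0,"grip":-0.4},
    {"xyz":[0.001,-0.0005,0.04],"roll":0,"grip":-0.4},
    {"xyz":[0.001,-0.0005,0.055],"roll":0,"grip":-0.3},
    {"xyz":[0.001,-0.0005,0.061],"roll":0,"grip":-0.1},
    {"xyz":[0.001,-0.0005,0.061],"roll":0,"grip":0.1},
  ],
  grip_force=20,
)

```text
clock: 15.55
tcp_pos: [0.5809, -0.323, 0.2112]
tcp_rot: [-3.141, -0.001, 1.74]
ft_force: [0.0, -0.9, -1.1]
opening: 0.0383
grip_force: 0.0
```

Call:
servo_tool(
  steps=[
    {"xyz":[0,0,0],"roll":0,"grip":0.3},
    {"xyz":[0,0,0],"roll":0,"grip":0.45},
    {"xyz":[0,0,0],"roll":0,"grip":0.55},
    {"xyz":[0,0,0],"roll":0,"grip":0.62},
    {"xyz":[0,0,0],"roll":0,"grip":0.62},
  ],
)

```text
clock: 16.05
tcp_pos: [0.5813, -0.3237, 0.2113]
tcp_rot: [3.141, 0.0, 1.739]
ft_force: [-1.1, 0.4, 0.4]
opening: 0.0162
grip_force: 0.0
```

```bash
python3 goto.py 581.2 -324.5 209 99.64; python3 st.py
```

```text
t 16.05 tcp [ 581.3 -323.7  211.3] rot [1.7999e+02 1.0000e-02 9.9640e+01] shift [-0.7 -0.2  2.3] roll 0.0 F [-1.1  0.4  0.4] open 16.2 grip 0.0
16.05 tcp [ 581.27 -323.73  211.29] rot [1.7999e+02 1.0000e-02 9.9640e+01] F [-1.1  0.4  0.4] M [-0.02  0.03  0.01]
```

Call:
servo_tool(
  steps=[
    {"xyz":[0,0,0],"roll":0,"grip":0.8},
    {"xyz":[0,0,0],"roll":0,"grip":0.8},
    {"xyz":[0,-0.004,0.0001],"roll":0,"grip":0.8},
    {"xyz":[0,-0.01,0.0004],"roll":0,"grip":0.8},
    {"xyz":[0,-0.02,0.0018],"roll":0,"grip":0.8},
  ],
  grip_force=20,
)

```text
clock: 16.55
tcp_pos: [0.5615, -0.3271, 0.2095]
tcp_rot: [3.14, 0.001, 1.74]
ft_force: [3.1, -1.1, 5.2]
opening: 0.0112
grip_force: 21.1
```

```bash
python3 st.py
```

```text
16.55 tcp [ 561.49 -327.13  209.54] rot [1.7992e+02 5.0000e-02 9.9670e+01] F [ 3.1 -1.1  5.2] M [-0.13 -0.57 -0.03]
```

Call:
servo_tool(
  steps=[
    {"xyz":[0,-0.0117,0.0022],"roll":0,"grip":0.8},
    {"xyz":[0,-0.0231,0.0061],"roll":0,"grip":0.8},
    {"xyz":[0,-0.034,0.0112],"roll":0,"grip":0.8},
    {"xyz":[0,-0.0443,0.0174],"roll":0,"grip":0.8},
    {"xyz":[0,-0.0539,0.0246],"roll":0,"grip":0.8},
  ],
)

```text
clock: 17.05
tcp_pos: [0.5073, -0.3363, 0.1847]
tcp_rot: [3.141, 0.0, 1.739]
ft_force: [3.9, -0.5, -0.2]
opening: 0.011
grip_force: 20.3
```

```bash
python3 st.py
```

```text
17.05 tcp [ 507.27 -336.34  184.7 ] rot [1.7998e+02 3.0000e-02 9.9610e+01] F [ 3.9 -0.5 -0.2] M [-0.19 -0.84  0.01]
```

Call:
servo_tool(
  steps=[
    {"xyz":[0,-0.0088,0.0083],"roll":0,"grip":0.8},
    {"xyz":[0,-0.0167,0.0174],"roll":0,"grip":0.8},
    {"xyz":[0,-0.0236,0.0273],"roll":0,"grip":0.8},
    {"xyz":[0,-0.0295,0.0378],"roll":0,"grip":0.8},
    {"xyz":[0,-0.0342,0.0489],"roll":0,"grip":0.8},
  ],
)

```text
clock: 17.55
tcp_pos: [0.4736, -0.3421, 0.1357]
tcp_rot: [3.141, 0.001, 1.739]
ft_force: [2.6, -0.7, 1.9]
opening: 0.0109
grip_force: 20.5
```

```bash
python3 st.py
```

```text
17.55 tcp [ 473.64 -342.06  135.67] rot [1.7999e+02 3.0000e-02 9.9610e+01] F [ 2.6 -0.7  1.9] M [-0.05 -0.58  0.01]
```

Call:
servo_tool(
  steps=[
    {"xyz":[0,-0.0024,0.0076],"roll":0,"grip":0.8},
    {"xyz":[0,-0.0044,0.0154],"roll":0,"grip":0.8},
    {"xyz":[0,-0.0056,0.022],"roll":0,"grip":0.8},
    {"xyz":[0,-0.0062,0.027],"roll":0,"grip":0.8},
    {"xyz":[0,-0.0065,0.03],"roll":0,"grip":0.8},
  ],
)

```text
clock: 18.05
tcp_pos: [0.4674, -0.3431, 0.1052]
tcp_rot: [-3.14, -0.001, 1.739]
ft_force: [-5.0, -2.2, 2.7]
opening: 0.0112
grip_force: 21.1
```

```bash
python3 st.py
```

```text
18.05 tcp [ 467.41 -343.07  105.22] rot [-1.7989e+02 -3.0000e-02  9.9640e+01] F [-5.  -2.2  2.7] M [-0.32  0.6  -0.02]
```

Call:
servo_tool(
  steps=[
    {"xyz":[0,-0.001,0.0025],"roll":0,"grip":0.8},
    {"xyz":[0,-0.0012,0.005],"roll":0,"grip":0.8},
    {"xyz":[0,-0.0012,0.007],"roll":0,"grip":0.8},
    {"xyz":[0,-0.0012,0.0085],"roll":0,"grip":0.8},
    {"xyz":[0,-0.0012,0.0095],"roll":0,"grip":0.8},
  ],
)

```text
clock: 18.55
tcp_pos: [0.467, -0.3432, 0.0962]
tcp_rot: [-3.141, 0.0, 1.739]
ft_force: [-3.3, -1.7, 0.8]
opening: 0.0114
grip_force: 21.2
```

```bash
python3 st.py
```

```text
18.55 tcp [ 467.   -343.16   96.21] rot [-179.99    0.     99.64] F [-3.3 -1.7  0.8] M [-0.29  0.39  0.02]
```

Call:
servo_tool(
  steps=[
    {"xyz":[0,-0.0003,0.001],"roll":0,"grip":0.8},
    {"xyz":[0,-0.0003,0.002],"roll":0,"grip":0.8},
    {"xyz":[0,-0.0003,0.003],"roll":0,"grip":0.8},
    {"xyz":[0,-0.0003,0.0035],"roll":0,"grip":0.8},
  ],
)

```text
clock: 18.95
tcp_pos: [0.467, -0.3431, 0.0928]
tcp_rot: [3.141, 0.0, 1.739]
ft_force: [-0.1, -1.4, 1.8]
opening: 0.0114
grip_force: 21.3
```

```bash
python3 st.py
```

```text
18.95 tcp [ 466.98 -343.15   92.79] rot [1.7998e+02 1.0000e-02 9.9650e+01] F [-0.1 -1.4  1.8] M [-0.16 -0.28 -0.01]
```

Call:
servo_tool(
  steps=[
    {"xyz":[0,0,0.0006],"roll":0,"grip":0.8},
    {"xyz":[0,0,0.0012],"roll":0,"grip":0.8},
    {"xyz":[0,0,0.0018],"roll":0,"grip":0.8},
  ],
)

```text
clock: 19.25
tcp_pos: [0.467, -0.3431, 0.0911]
tcp_rot: [3.141, 0.0, 1.739]
ft_force: [2.2, -0.2, 2.6]
opening: 0.0111
grip_force: 21.3
```

```bash
python3 st.py
```

```text
19.25 tcp [ 467.03 -343.13   91.11] rot [1.7996e+02 1.0000e-02 9.9640e+01] F [ 2.2 -0.2  2.6] M [-0.06 -0.49  0.01]
```

Call:
servo_tool(
  steps=[
    {"xyz":[0,0.0002,0.0005],"roll":0,"grip":0.8},
    {"xyz":[0,0.0004,0.001],"roll":0,"grip":0.8},
    {"xyz":[0,0.0004,0.0013],"roll":0,"grip":0.8},
  ],
)

```text
clock: 19.55
tcp_pos: [0.4671, -0.3432, 0.0899]
tcp_rot: [-3.141, 0.0, 1.739]
ft_force: [-0.9, 0.1, 5.6]
opening: 0.0116
grip_force: 21.7
```

```bash
python3 st.py
```

```text
19.55 tcp [ 467.08 -343.16   89.93] rot [-1.7999e+02  1.0000e-02  9.9640e+01] F [-0.9  0.1  5.6] M [-0.01 -0.03 -0.01]
```

Call:
servo_tool(
  steps=[
    {"xyz":[0,0,0.0003],"roll":0,"grip":0.8},
    {"xyz":[0,0,0.0005],"roll":0,"grip":0.8},
    {"xyz":[0,0,0.0005],"roll":0,"grip":0.8},
  ],
)

```text
clock: 19.85
tcp_pos: [0.4671, -0.3432, 0.0898]
tcp_rot: [3.142, 0.0, 1.739]
ft_force: [-1.5, -0.5, 6.8]
opening: 0.0111
grip_force: 21.8
```

```bash
python3 st.py
```

```text
19.85 tcp [ 467.09 -343.17   89.77] rot [1.800e+02 3.000e-02 9.964e+01] F [-1.5 -0.5  6.8] M [ 0.05 -0.04  0.01]
```

Call:
servo_tool(
  steps=[
    {"xyz":[0,0,0.0002],"roll":0,"grip":0.8},
    {"xyz":[0,0,0.0003],"roll":0,"grip":0.8},
    {"xyz":[0,0,0.0003],"roll":0,"grip":0.8},
    {"xyz":[0,0,0.0003],"roll":0,"grip":0.8},
    {"xyz":[0,0,0.0003],"roll":0,"grip":0.8},
  ],
)

```text
clock: 20.35
tcp_pos: [0.4671, -0.3432, 0.0897]
tcp_rot: [3.141, 0.001, 1.739]
ft_force: [-1.7, -0.0, 9.1]
opening: 0.0112
grip_force: 21.9
```

```bash
python3 st.py
```

```text
20.35 tcp [ 467.1  -343.18   89.69] rot [1.7999e+02 4.0000e-02 9.9640e+01] F [-1.7 -0.   9.1] M [0.13 0.09 0.08]
```

Call:
servo_tool(
  steps=[
    {"xyz":[0,0,-0.0004],"roll":0,"grip":0.8},
    {"xyz":[0,0,-0.0006],"roll":0,"grip":0.7},
    {"xyz":[0,0,-0.0006],"roll":0,"grip":0.55},
    {"xyz":[0,0,-0.0006],"roll":0,"grip":0.4},
    {"xyz":[0,0,-0.0006],"roll":0,"grip":0.3},
  ],
)

```text
clock: 20.85
tcp_pos: [0.467, -0.3429, 0.0892]
tcp_rot: [-3.141, -0.001, 1.739]
ft_force: [-0.3, 1.0, 0.5]
opening: 0.03
grip_force: 0.0
```

Call:
servo_tool(
  steps=[
    {"xyz":[0,0,0],"roll":0,"grip":0.2},
    {"xyz":[0,0,-0.005],"roll":0,"grip":0.2},
    {"xyz":[0,0,-0.02],"roll":0,"grip":0.2},
    {"xyz":[0,0,-0.05],"roll":0,"grip":0.2},
    {"xyz":[0,0,-0.09],"roll":0,"grip":0.2},
  ],
)

```text
clock: 21.35
tcp_pos: [0.4666, -0.3425, 0.1796]
tcp_rot: [-3.14, -0.003, 1.739]
ft_force: [-0.2, 0.1, 0.6]
opening: 0.0343
grip_force: 0.0
```

Call:
servo_tool(
  steps=[
    {"xyz":[0,-0.04,-0.04],"roll":0,"grip":0.2},
    {"xyz":[0,-0.08,-0.06],"roll":0,"grip":0.2},
    {"xyz":[0,-0.12,-0.06],"roll":0,"grip":0.2},
    {"xyz":[0,-0.13,-0.06],"roll":0,"grip":0.2},
    {"xyz":[0,-0.13,-0.06],"roll":0,"grip":0.2},
  ],
)

```text
clock: 21.85
tcp_pos: [0.3381, -0.3651, 0.24]
tcp_rot: [3.141, 0.001, 1.737]
ft_force: [-0.1, 0.3, -0.3]
opening: 0.0344
grip_force: 0.0
```

```bash
python3 st.py;  python3 - <<'E'
from station import env
from h import *
b=env.capture("side");a=env.capture("top")
cv2.imwrite("pics/g6.png",cv2.hconcat([cv2.resize(a["pixels"][150:290,320:520,::-1],(430,300)),cv2.resize(b["pixels"][200:400,260:460,::-1],(300,300),interpolation=cv2.INTER_CUBIC)]))
E
```

```text
21.85 tcp [ 338.11 -365.11  240.05] rot [1.7998e+02 3.0000e-02 9.9520e+01] F [-0.1  0.3 -0.3] M [-0.06  0.01  0.05]
```

View pics/g6.png

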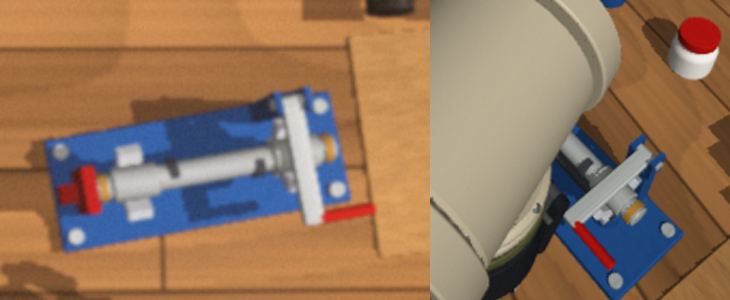

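The strap lies across the rear journal at (300,160), the shaft end meets the stop at (100,187), and the gripper is clear.

```bash
python3 -c "
from station import env
print(env.job_done())"
```

```text
the job is handed in; nothing more can be done
None
```

The job is handed in at about 22 s, and no verdict came back: the camshaft is bedded in both V-blocks and was pressed against the stop at about 17 N wrist force. It was then released and the clamp strap pressed closed at about 9 N on the handle (roughly 17 N on the shaft), with the gripper clear of everything.

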